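# Hold the self-locking document box unlocked with its key

## Robot

A 6-joint arm with a two-finger parallel gripper is mounted at the origin on a cart in front of the work surface, level with it; the furniture and walls round the work are solid. World frame = base frame: x ahead of the robot, y to its left, z up, the work surface at z = 0. Lengths are in mm, angles in rad, forces in N, time in s.
With the tool pointing down it reaches from about 300 to 775 mm from the base axis. Payload 14.6 kg.
Tool frame: the origin (TCP) lies at the very end of the fingers, on their centre line; the grasp point (between the pads) lies 19 mm behind it; z points along the fingers, y is the line along which they close (so a half turn about z gives the same grasp; the last joint's range is limited). The gripper opens to 94 mm and grips with 3 to 60 N. Pads are 16 mm wide; open, the fingers measure 119 mm over their backs; the gripper's body (75 mm by 177 mm) begins 78 mm behind the grasp point.
Start: joints at [1.104, 0.3, 1.521, -0, 1.321, -0.067], TCP at [214.075, 506.617, 205.446] pointing down, gripper open.
Joint ranges: [-3.03, 3.03], [-0.79, 2.21], [0.23, 2.52], [-1.04, 4.18], [0, 3.07], [-2.55, 2.55]. Speed limits (rad/s): [2.22, 2.22, 2.57, 3.14, 3.14, 3.14].

## Interface

Orientations are given as [roll, pitch, yaw] about the fixed x, y, z axes, in that order (R = Rz(yaw) Ry(pitch) Rx(roll)).
In Python, from cell import manip, eyes, ticket gives the robot as it stands. The module is installed in compiled form; this text tells all that it offers.
- The arm moves only by the tool arm_command, never from a script. Its argument "plan" is a list of rows, each a list of 5 numbers: the opening, from -1 (shut) to 1 (fully open), then the shift along the tool's x, y, z in m, then the turn about the tool's z in rad. In form: [[jaw, dx, dy, dz, roll], ...]. A call has 1 to 20 rows; each row shifts and turns the commanded pose from where the row before left it, along the tool's axes as they then stand; what a row does not reach is not made up. A row lasts 1/8 s, in which the tool goes at most 62.5 mm and 10.7 degrees, less where a joint would pass 70% of its speed; a pose out of reach is approached as far as the arm can. A call is refused whole if a number of a shift passes 0.0625 or a number of a turn 0.188, either way. A call with a gripper value outside its range is refused whole. The fingers move at their own pace and stop on an object; "newtons" is the grip in N (left out, the last holds). Time passes only in rows, so rows that do not move let the fingers close. It gives the time, the measured TCP pose, the force, the opening and the grip force at its end, in the units of the state.
- manip.read_state(): the state, without advancing time (a new reading comes with each control period).
- eyes.camera(name): name is "side" or "top" or "wrist"; returns a dict with "img" (400x640x3 uint8, blue, green, red), "z_map" (400x640 float32, mm along the optical axis (not along the pixel's ray), 0 where there is no reading), "fx", "fy", "cx", "cy" (pixels), "dist" ([k1, k2, p1, p2, k3] as OpenCV has them; the pictures are not rectified), "eye" and "orientation" of the camera in the world. Camera axes: x right, y down, z forward; pixel columns grow to the right and rows downward; lengths in mm; the calibration is good to about 2 mm. A picture is of the moment at which its call begins.
- ticket.sign_off(): hands the job in; it is judged then, once.
The state is a dict: "clock": time; "joints": joint angles; "qd": joint speeds; "effort": joint torques, N m; "eef_pos": TCP position; "eef_rot": TCP orientation; "wrist_force": force on the tool from outside, world axes, zero at the start; "moment": the same for the moment, N m; "finger_gap": finger opening in mm; "finger_force": force on a finger pad.
Only numpy, scipy, OpenCV 4.12 (cv2) and the standard library are available. Lean on these libraries where they do the work, as an engineer would, in place of code of your own. Each camera call takes 0.05 s, during which the arm holds its last target. There are 200 camera calls.

## Task

I want to get into the self-locking document box, and its heavy lid takes both my hands, so work the lock for me: take the red-capped key out of the key stand, push it straight down into the lock on top of the box until it is fully home (the pins are sticky, so press and wiggle it past them), then turn it a quarter turn clockwise, seen from above, to its stop. The lock springs back if let go, so finish while still gripping the key and holding it turned with the bolt drawn back; leave the blue and yellow keys in the stand and do not disturb the other things on the desk.

Things in the scene. Friction and masses are not known exactly. Their poses are not given: they have to be found in the camera images.
- key_red: The key with the red cap (about 50 g), standing blade down in one of the stand's three slots (which one varies). Origin: on the key's axis, at the underside of its round steel collar (radius 7.5 mm, 6 mm high), which rests on the stand's top and, fully home, on the lock's face. z runs up the key, x across the width of blade and cap, y across their thickness. Half-turn symmetric about z.
- key_red_grip (a point): Grip point at the middle of the red cap, 26 mm above key_red's origin, axes as the key's. The cap is 32 mm wide (x), 10 mm thick (y) and reaches from 5 to 45 mm above the origin (20 mm wide below 13 mm). Pinch it across its thickness, fingers closing along y, with a firm grip (about 40 N).
- key_red_tip (a point): Tip of the red key's blade, on its axis, 32 mm below key_red's origin. The steel blade is 10 mm wide (x), 3.5 mm thick (y), 32 mm long, with a 4 mm wide waist from 14 to 21 mm below the origin, sloped shoulders and a tapered tip.
- key_blue: The same kind of key with a blue cap, in another slot; leave it there.
- key_yellow: The same kind of key with a yellow cap, in another slot; leave it there.
- key_stand: Fixed wooden key stand, 54 x 164 mm and 45 mm high, origin at the centre of its underside, long along its y. Three slots 5.5 x 12 mm, 37 mm deep, at y = -50, 0 and +50 mm, long along the stand's y. The stand may be left or right of the box.
- lock_box: Grey steel document box, fixed to the desk, 190 mm deep (x), 240 mm wide (y), 85 mm high; origin at the centre of its underside, front towards its -x. On its front deck sits an aluminium lock case 52 x 76 mm, 14 mm high; behind it are the dark lid with a strike and a flat-folded carrying handle, none higher than 102 mm.
- lock_face (a point): Centre of the keyway's mouth, on top of the lock case inside a red ring, 99 mm above the desk, 62.5 mm in front (-x) of the box's centre. Axes as the box's, z up. At rest the keyway lies along this x: a slot 11.9 mm (x) by 5.1 mm (y), 1.5 mm chamfer, 0.95 mm (x) and 0.8 mm (y) clearance each side of the blade, straight down.
- keyway_bottom (a point): Where the tip of the blade stands when the key is fully home, 32 mm under lock_face. On the way two sprung, sticky side pins resist the blade at several depths with about 6 to 14 N; pressing on after small twists of a few degrees either way works it past them. The key cannot turn unless it is within about 2.5 mm of fully home, and cannot be drawn out while turned.
- cylinder (a joint): Turn of the lock cylinder: 0 at rest (keyway along x), growing clockwise seen from above, stop at 1.5 rad. A return spring resists with 0.03 N m at 0 and 0.075 N m at the stop, and turns it back to 0 when let go. The blade has about 0.2 rad of play before the cylinder follows and the grip yields a little, so turn the hand about 1.7 rad.
- bolt (a joint): Travel of the brass bolt out of the strike, drawn back by the cylinder 10 mm per radian: 0 locked (9 mm of it inside the strike), about 0.015 m at the stop.
- mug: White mug, bystander; origin at the centre of its underside.
- tissue_box: Box of tissues, 117 x 231 mm, 126 mm high, bystander.
- sticky_notes: Yellow pad of sticky notes, bystander.
- usb_charger: White USB charger, bystander.
- tea_light: Tea light in a white cup, bystander.

How it is judged:
By the outcome, as a careful person would: the job done as asked, in the order asked, and still so for the second after the job is handed in, while the arm keeps its last pose, push and grip.
It also fails if it takes over 54 s, if anything falls off the work surface, if the arm or the gripper's body presses on something with over 40 N, if the wrist force passes 120 N, or if a joint passes its speed limit or range.

## Working session

There is one attempt and no reset: what is moved stays moved. The work goes in short steps, Python scripts to look and compute and a tool call to move; the robot and the scene stay as the last step left them, time stands still between calls to the robot, and variables do not carry over. Pictures are saved under pics/ and viewed, at most 10 in all, crops included, and the job is handed in when it is done.

Besides the shell and the picture viewer there is one more tool, called after "Call:" in YAML: its name, and indented under it one key for each argument. arm_command: Moves the arm, as the interface text tells. Its arguments: {"type":"object","properties":{"plan":{"type":"array"},"newtons":{"type":"number"}},"required":["plan"]}

```bash
mkdir -p pics
cat > h.py <<'E'
import numpy as np, cv2
from scipy.spatial.transform import Rotation as Ro
from cell import manip, eyes, ticket
def shot(n,f=None):
    c=eyes.camera(n)
    if f: cv2.imwrite('pics/'+f,c['img'])
    np.save('/tmp/%s.npy'%n,c,allow_pickle=True); return c
def load(n): return np.load('/tmp/%s.npy'%n,allow_pickle=True).item()
def rot(c):
    o=np.array(c['orientation'],float)
    return o if o.shape==(3,3) else Ro.from_euler('xyz',o).as_matrix()
def ray(c,u,v):
    K=np.array([[c['fx'],0,c['cx']],[0,c['fy'],c['cy']],[0,0,1]])
    p=cv2.undistortPoints(np.array([[[u,v]]],float),K,np.array(c['dist'],float))[0,0]
    return rot(c)@np.array([p[0],p[1],1])
def at_z(c,u,v,z):
    d=ray(c,u,v);e=np.array(c['eye'],float);return e+d*(z-e[2])/d[2]
def at_depth(c,u,v):
    return np.array(c['eye'],float)+ray(c,u,v)*c['z_map'][int(v),int(u)]
E
python3 - <<'E'
from h import *
for n in('top','side'):
    c=shot(n,n+'0.png');print(n,c['eye'],c['orientation'],c['fx'],c['dist'])
print(manip.read_state())
E
```

```text
top [ 329.73328164  -76.60878612 1607.09769608] [-3.00499879  0.00522815 -1.57775132] 473.83082113140233 [0.0399122 0.        0.        0.        0.       ]
side [  9.3255519  986.71674157 850.39777989] [-2.14783833  0.02310458 -2.66857201] 406.7100529892727 [-0.02888008  0.          0.          0.          0.        ]
{'clock': 0.1, 'joints': array([ 1.10442157e+00,  3.00391604e-01,  1.52151569e+00,  9.88590614e-06,
        1.32071218e+00, -6.65916227e-02]), 'qd': array([ 7.90316178e-06, -1.13219431e-03, -1.53658739e-04,  4.06906173e-04,
       -1.67476454e-03,  1.01445405e-03]), 'effort': array([ 6.29359620e-04, -5.32636464e+01, -3.53290057e+01,  7.09445472e-02,
        2.34476494e-02, -7.98123688e-05]), 'eef_pos': array([213.95926026, 506.41903795, 204.95760065]), 'eef_rot': array([-3.14056874e+00, -7.78820709e-05,  2.74180702e+00]), 'wrist_force': array([-1.0093733 , -0.19101212,  0.77483785]), 'moment': array([ 0.02245457,  0.04915457, -0.00774945]), 'finger_force': 0.0, 'finger_gap': 94.14442694513428}
```

View pics/top0.png

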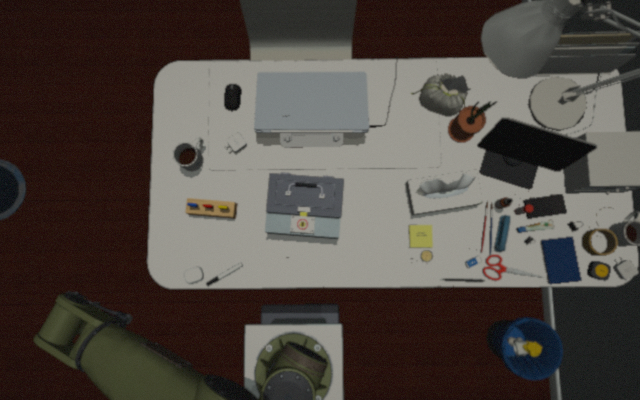

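View pics/side0.png

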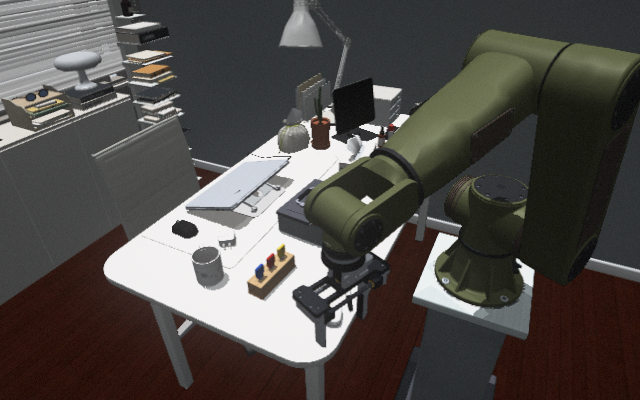

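The top view shows the box with the lock ring near (303,225) and the stand near (211,208). Blue, red and yellow run left to right, so red is in the middle. I'll enlarge both.

Run:
```python
from h import *
c=load('top');i=c['img']
a=cv2.resize(i[193:225,180:244],None,fx=10,fy=10,interpolation=cv2.INTER_CUBIC)
b=cv2.resize(i[200:243,260:348],None,fx=640/88,fy=640/88,interpolation=cv2.INTER_CUBIC)[:270]
b=cv2.resize(i[203:243,260:348],(640,291),interpolation=cv2.INTER_CUBIC)
o=np.vstack([a,b[:280]]);cv2.imwrite('pics/crop1.png',o[:600])
for u,v in[(211,208),(303,225),(189,206)]:print(u,v,at_z(c,u,v,45),at_z(c,u,v,99),at_depth(c,u,v))
```

```text
211 208 [532.3744252  267.89919063  45.        ] [525.36934365 255.98992863  99.        ] [530.71652288 265.08060916  57.78025452]
303 225 [473.33913321 -37.38908477  45.        ] [468.3748368  -38.74486673  99.        ] [468.45506901 -38.72295478  98.12726012]
189 206 [539.64006852 340.89945877  45.        ] [532.38382167 326.46665775  99.        ] [539.45298538 340.52734716  46.3922472 ]
```

View pics/crop1.png

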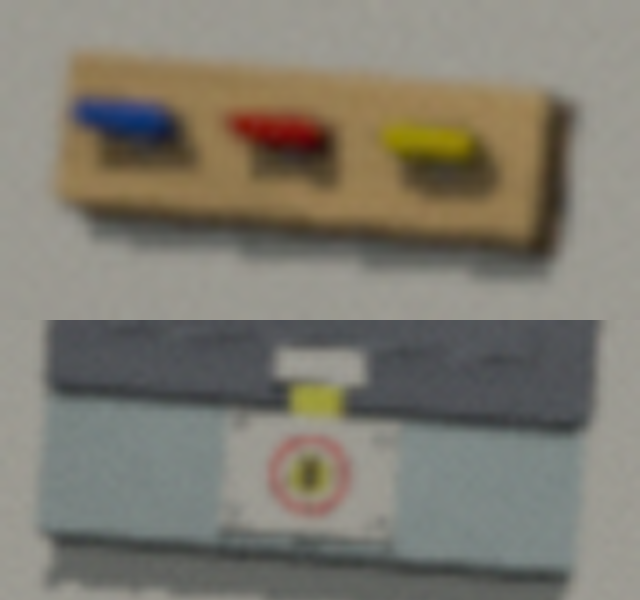

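Run:
```python
from h import *
c=load('top')
A=lambda u,v,z:at_z(c,180+(u+.5)/10-.5,193+(v+.5)/10-.5,z)
B=lambda u,v,z:at_z(c,260+(u+.5)/7.273-.5,203+(v-319.5)/7.275-.5,z)
P=[A(*p,45) for p in((70,52),(548,92),(535,245),(58,203))]
print(np.round(P,1),'ctr',np.mean(P,0))
for p,q in((0,1),(3,2)):
    d=P[p]-P[q];print('stand len,yaw',np.linalg.norm(d),np.degrees(np.arctan2(-d[0],d[1])))
print('red cap top',A(278,133,88),'ends',A(232,122,88),A(328,140,88))
print('lock',B(310,475,99))
for z,p,q in((85,(40,533),(572,570)),(99,(235,412),(398,425)),(99,(220,535),(393,548)),(85,(48,390),(590,428))):
    d=B(*p,z)-B(*q,z);print('box',np.linalg.norm(d),np.degrees(np.arctan2(-d[0],d[1])))
```

```text
[[567.4 349.8  45. ]
 [552.8 190.8  45. ]
 [501.6 194.3  45. ]
 [516.8 352.3  45. ]] ctr [534.63952432 271.79993924  45.        ]
stand len,yaw 159.68242814603119 -5.2677564015365945
stand len,yaw 158.72222153758796 -5.517647520128699
red cap top [533.89345226 270.33700116  88.        ] ends [537.59533084 285.24648221  88.        ] [531.48674175 254.17030596  88.        ]
lock [471.99973932 -36.17917915  99.        ]
box 235.66627023546616 -4.403425616628967
box 72.0019579990471 -5.017024442301994
box 76.01029087373131 -4.724453137202007
box 241.4931504373964 -4.467040567009099
```

Call:
arm_command:
  plan:
    - [0,-0.048,-0.0115,0,0]
    - [0,-0.048,-0.0115,0,0]
    - [0,-0.048,-0.0115,0,0]
    - [0,-0.048,-0.0115,0,0]
    - [0,-0.048,-0.0115,0,0]
    - [0,-0.048,-0.0115,0,0]
    - [0,-0.048,-0.0115,0,0]
    - [0,-0.048,-0.0115,0,0]
    - [0,0,0,0,0.158]
    - [0,0,0,0,0.158]
    - [0,0,0,0,0.158]
    - [0,0,0,0,0.158]
    - [0,0,0,0,0.158]
    - [0,0,0,0,0.158]
    - [0,0,0,0,0.158]
    - [0,0,0,0,0.158]
    - [0,0,0,0,0]
    - [0,0,0,0,0]
  newtons: 40

```text
clock: 2.35
eef_pos: [531.9, 272.4, 205.3]
eef_rot: [-3.141, 0.0, 1.481]
wrist_force: [1.1, -0.6, 0.4]
finger_gap: 46.9
finger_force: 0.0
```

```bash
cat >> h.py <<'E'
def togo(pos,yaw):
    s=manip.read_state();R=Ro.from_euler('xyz',s['eef_rot']).as_matrix()
    print('pos',s['eef_pos'].round(1),'rot',s['eef_rot'].round(4),'j6',s['joints'][5].round(3),'F',s['wrist_force'].round(1),'M',s['moment'].round(2),'gap',round(s['finger_gap'],1),'ff',round(s['finger_force'],1),'t',s['clock'])
    d=s['eef_rot'][2]-yaw
    print('tool shift mm',(R.T@(np.array(pos)-s['eef_pos'])).round(1),'roll',round((d+np.pi)%(2*np.pi)-np.pi,4))
E
python3 - <<'E'
from h import *
c=shot('wrist','w1.png');print(c['eye'],c['orientation'])
togo((534.3,271,52),1.478)
E
```

```text
[537.76116596 340.71573749 385.05522458] [ 2.90652387e+00  1.33893506e-03 -8.99181746e-02]
pos [531.9 272.4 205.3] rot [-3.1414e+00  1.0000e-04  1.4807e+00] j6 0.502 F [ 1.   0.4 -0.5] M [-0.04  0.03  0.01] gap 47.0 ff 0.0 t 2.4
tool shift mm [ -1.2   2.5 153.3] roll 0.0027
```

View pics/w1.png

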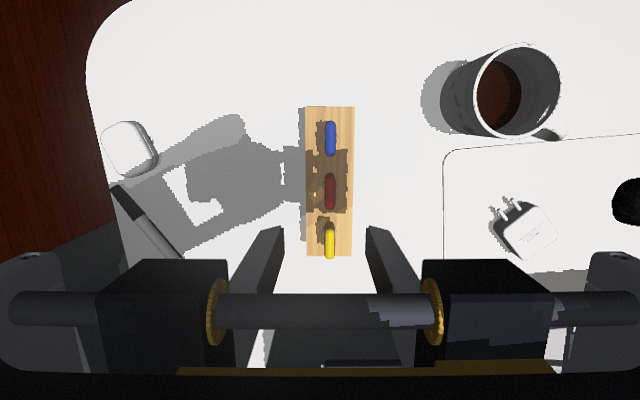

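Wrist view: red is in the middle slot, about (330,190), with the stand's edges at u≈305 and 354. I'll measure the red cap's top with a colour mask and the depth map.

Run:
```python
from h import *
c=load('wrist');i=c['img'].astype(int)
for n,m in(('red',(i[...,2]>2.2*i[...,1])&(i[...,2]>60)),('blue',(i[...,0]>1.6*i[...,2])&(i[...,0]>70))):
    m[:90]=0;m[270:]=0;m[:,:300]=0;m[:,360:]=0
    v,u=np.nonzero(m);P=np.array([at_depth(c,a,b) for a,b in zip(u,v)])
    T=P[P[:,2]>82]
    print(n,len(v),len(T),'top z',np.percentile(P[:,2],[5,50,95]).round(1))
    r=cv2.minAreaRect(T[:,:2].astype(np.float32));print(r,T.mean(0))
for p in((303,107),(354,107),(354,256),(306,256)):print(at_z(c,*p,45).round(1))
togo((534.3,271,52),1.478)
```

```text
red 31 31 top z [88.8 90.4 91.7]
((536.2495727539062, 275.5979919433594), (26.710613250732422, 6.4773054122924805), 84.88468933105469) [535.09706286 267.56425187  90.29606189]
blue 305 305 top z [88.1 89.9 91.4]
((541.0446166992188, 325.9825439453125), (29.778854370117188, 8.999935150146484), 85.2192611694336) [541.03243213 326.37054934  94.69345649]
[517.3 356.9  45. ]
[568.1 352.3  45. ]
[557.  193.1  45. ]
[503.9 197.8  45. ]
pos [531.9 272.4 205.3] rot [-3.1414e+00  1.0000e-04  1.4807e+00] j6 0.502 F [ 1.   0.4 -0.5] M [-0.04  0.03  0.01] gap 47.0 ff 0.0 t 2.4
tool shift mm [ -1.2   2.5 153.3] roll 0.0027
```

Call:
arm_command:
  plan:
    - [0,0.003,0.004,0.035,-0.003]
    - [0,0,0,0.035,0]
    - [0,0,0,0.025,0]
    - [0,0,0,0,0]
    - [0,0,0,0,0]

```text
clock: 3.02
eef_pos: [536.7, 275.3, 111.7]
eef_rot: [3.14, -0.001, 1.482]
wrist_force: [0.1, 1.1, 1.0]
finger_gap: 47.1
finger_force: 0.0
```

Run:
```python
from h import *
c=shot('wrist');i=c['img'].astype(int)
cv2.imwrite('pics/w2.png',i[60:340,170:490].astype(np.uint8).repeat(2,0).repeat(2,1))
for n,m in(('red',(i[...,2]>1.8*i[...,1])&(i[...,2]>1.8*i[...,0])&(i[...,2]>30)),('blue',(i[...,0]>1.6*i[...,2])&(i[...,0]>50))):
    m[:,:285]=0;m[:,380:]=0
    v,u=np.nonzero(m);P=np.array([at_depth(c,a,b) for a,b in zip(u,v)])
    T=P[(P[:,2]>84)&(P[:,2]<97)]
    print(n,len(v),len(T),u.mean(),v.mean())
    if len(T)>5:
        r=cv2.minAreaRect(T[:,:2].astype(np.float32));print(r,T.mean(0))
togo((536.3,275,52),1.484)
```

```text
red 621 607 324.54589371980677 226.68760064412237
((536.7174682617188, 276.7496337890625), (30.12255859375, 9.158967971801758), 84.71417999267578) [536.50676575 277.45880238  89.5730517 ]
blue 669 664 325.1255605381166 150.34080717488789
((541.1917114257812, 326.1410217285156), (29.819473266601562, 8.760648727416992), 84.58592987060547) [541.26381459 326.46355506  89.6808519 ]
pos [536.8 275.3 111.9] rot [ 3.1398e+00 -1.0000e-03  1.4815e+00] j6 0.502 F [ 0.7 -0.   0.1] M [-0.12  0.07  0.  ] gap 47.1 ff 0.0 t 3.075
tool shift mm [-0.4 -0.6 59.9] roll -0.0025
```

View pics/w2.png

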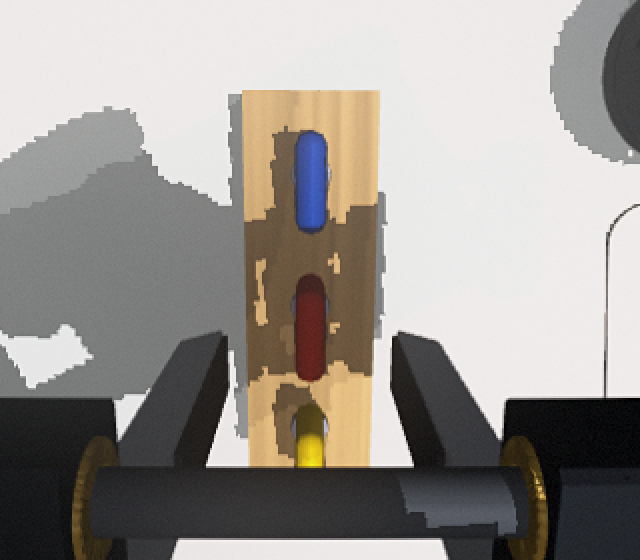

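Close up, the red cap sits at crop (311,328), midway between the finger tips at (225,340) and (395,340), so the hand is centred. Next I go down and grip.

Call:
arm_command:
  plan:
    - [0,0.0015,0,0.02,0.004]
    - [0,0,0,0.02,0]
    - [0,0,0,0.02,0]
    - [0,0,0,0,0]
    - [-1,0,0,0,0]
    - [-1,0,0,0,0]
    - [-1,0,0,0,0]
    - [-1,0,0,0,0]
    - [-1,0,0,0,0]
    - [-1,0,0,0,0]
  newtons: 40

```text
clock: 4.32
eef_pos: [536.7, 276.6, 51.0]
eef_rot: [3.141, -0.0, 1.477]
wrist_force: [-0.6, -0.6, 6.3]
finger_gap: 9.5
finger_force: 51.3
```

Run:
```python
from h import *
togo((536.7,276.8,52),1.4775)
```

```text
pos [536.7 276.6  51. ] rot [ 3.1408e+00 -4.0000e-04  1.4768e+00] j6 0.509 F [-0.6 -0.6  6.3] M [-0.18  0.17 -0.01] gap 9.5 ff 51.3 t 4.325
tool shift mm [ 0.2 -0.  -1. ] roll -0.0007
```

Call:
arm_command:
  plan:
    - [-1,0,0,-0.01,0]
    - [-1,0,0,-0.02,0]
    - [-1,0,0,-0.03,0]
    - [-1,0,0,-0.03,0]
    - [-1,0,0,-0.03,0]
    - [-1,-0.0397,-0.0044,0,0]
    - [-1,-0.0397,-0.0044,0,0]
    - [-1,-0.0397,-0.0044,0,0]
    - [-1,-0.0397,-0.0044,0,0]
    - [-1,-0.0397,-0.0044,0,0]
    - [-1,-0.0397,-0.0044,0,0]
    - [-1,-0.0397,-0.0044,0,0]
    - [-1,-0.0397,-0.0044,0,0]

```text
clock: 5.95
eef_pos: [471.0, -37.5, 170.9]
eef_rot: [3.141, -0.0, 1.477]
wrist_force: [1.1, -0.1, 0.4]
finger_gap: 9.7
finger_force: 51.2
```

Call:
arm_command:
  plan:
    - [-1,0,0,0,-0.1586]
    - [-1,0,0,0,-0.1586]
    - [-1,0,0,0,-0.1586]
    - [-1,0,0,0,-0.1586]
    - [-1,0,0,0,-0.1586]
    - [-1,0,0,0,-0.1586]
    - [-1,0,0,0,-0.1586]
    - [-1,0,0,0,-0.1586]
    - [-1,0,0,0,-0.1586]
    - [-1,0,0,0,-0.1586]
    - [-1,0,0,0,0]
    - [-1,0,0,0,0]

```text
clock: 7.45
eef_pos: [471.5, -36.4, 170.6]
eef_rot: [3.142, 0.0, 3.059]
wrist_force: [0.1, 0.3, -0.3]
finger_gap: 9.7
finger_force: 51.2
```

Run:
```python
from h import *
togo((472,-36.2,171),3.063)
c=shot('wrist','w3.png');print(c['eye'],c['orientation'])
```

```text
pos [471.5 -36.4 170.6] rot [3.1416e+00 1.0000e-04 3.0592e+00] j6 -1.643 F [ 0.1  0.3 -0.3] M [ 0.   -0.02 -0.  ] gap 9.7 ff 51.2 t 7.45
tool shift mm [-0.5  0.2 -0.4] roll -0.0038
[404.56955113 -29.19338701 350.42324026] [2.90833880e+00 5.98780026e-04 1.48801801e+00]
```

View pics/w3.png

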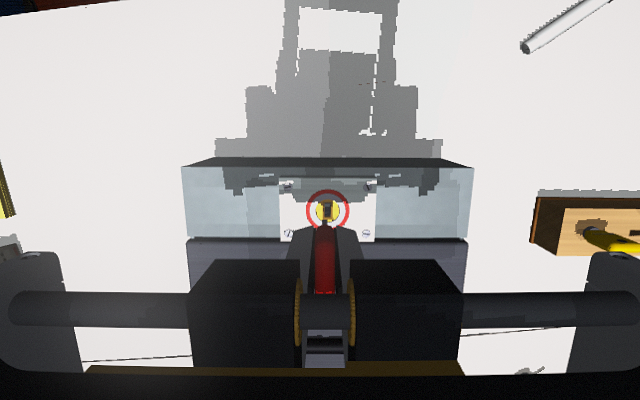

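The wrist view shows the lock's red ring at about (327,210), with the key in the fingers just below it in the image. I'll enlarge that area.

Run:
```python
from h import *
c=load('wrist');i=c['img']
cv2.imwrite('pics/w3c.png',cv2.resize(i[172:247,277:377],None,fx=8,fy=8,interpolation=cv2.INTER_CUBIC))
j=i.astype(int);m=(j[...,2]>1.7*j[...,1])&(j[...,2]>120);m[:185]=0;m[225:]=0;m[:,:295]=0;m[:,360:]=0
v,u=np.nonzero(m);P=np.array([at_z(c,a,b,99)[:2] for a,b in zip(u,v)],np.float32)
print(len(u),u.min(),u.max(),v.min(),v.max(),cv2.fitEllipse(P),cv2.minEnclosingCircle(P))
# steel lock case white edge & predicted key-tip pixel
def proj(p):
    R=rot(c);K=np.array([[c['fx'],0,c['cx']],[0,c['fy'],c['cy']],[0,0,1]])
    t=-R.T@np.array(c['eye'],float)
    return cv2.projectPoints(np.array([p],float),cv2.Rodrigues(R.T)[0],t,K,np.array(c['dist'],float))[0].ravel()
print(proj((471.5,-36.4,132.6)),proj((472,-36.2,99)))
```

```text
175 306 348 201 224 ((472.97296142578125, -32.848182678222656), (29.906208038330078, 31.990772247314453), 173.2390594482422) ((472.7359619140625, -32.841087341308594), 17.260318756103516)
[322.18068292 221.92636676] [322.7855873  209.96795463]
```

View pics/w3c.png

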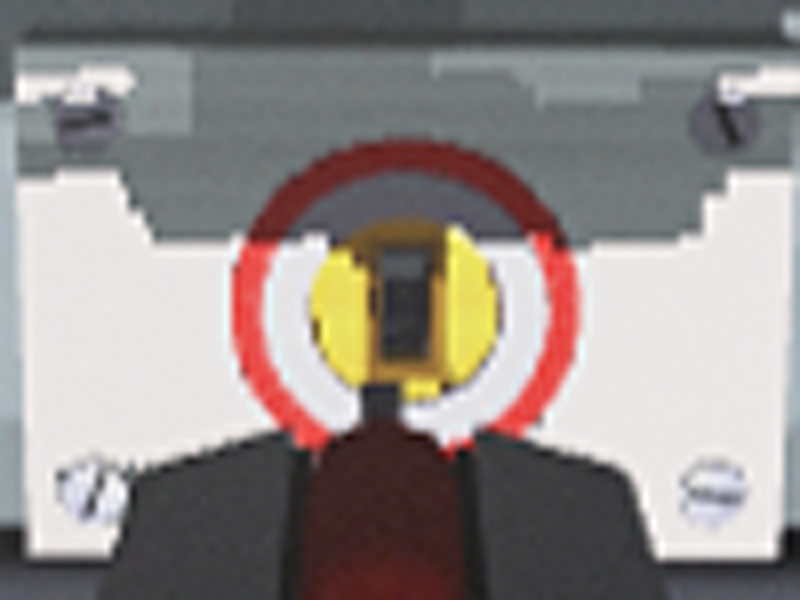

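The keyway centre is at crop (406,305) and the key tip at (381,390). Relative to the lock the tip is about 2 mm short in y. I'll correct that, drop to just above the face and look again.

Call:
arm_command:
  plan:
    - [-1,-0.0008,0.0022,0.014,0]
    - [-1,0,0,0.013,0]
    - [-1,0,0,0,0]
    - [-1,0,0,0,0]

```text
clock: 8.0
eef_pos: [472.6, -34.3, 143.5]
eef_rot: [3.142, -0.0, 3.063]
wrist_force: [-0.4, 0.8, -0.7]
finger_gap: 9.8
finger_force: 51.2
```

Run:
```python
from h import *
togo((472.5,-34.3,143),3.063)
c=shot('wrist')
cv2.imwrite('pics/w4c.png',cv2.resize(c['img'][180:255,277:377],None,fx=8,fy=8,interpolation=cv2.INTER_CUBIC))
```

```text
pos [472.6 -34.3 143.5] rot [ 3.1416e+00 -1.0000e-04  3.0626e+00] j6 -1.642 F [-0.4  0.8 -0.7] M [-0.03 -0.02  0.02] gap 9.8 ff 51.2 t 8.0
tool shift mm [ 0.1 -0.   0.5] roll -0.0004
```

View pics/w4c.png

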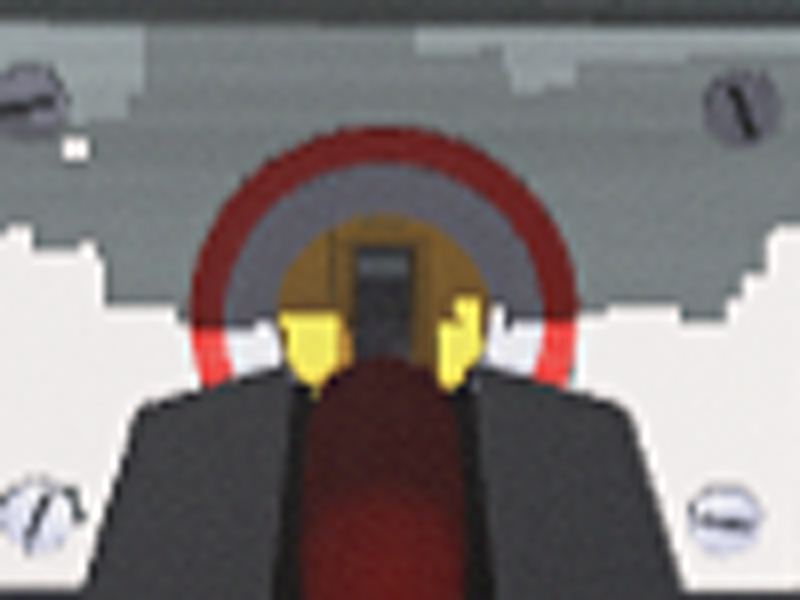

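The slot at u≈384 lines up with the key and fingers at u≈385. Next I check x with a ring fit.

Run:
```python
from h import *
c=load('wrist');j=c['img'].astype(int);m=(j[...,2]>1.7*j[...,1])&(j[...,2]>60);m[:190]=0;m[232:]=0;m[:,:295]=0;m[:,355:]=0
m[222:,312:340]=0
v,u=np.nonzero(m);P=np.array([at_z(c,a,b,99)[:2] for a,b in zip(u,v)],np.float32)
print(len(u),cv2.fitEllipse(P),cv2.minEnclosingCircle(P))
# slot mouth: crop v ~235 (front end of chamfer), u384
f=lambda a,b:at_z(c,277+a/8-.5,180+b/8-.5,99).round(1)
print('ring front',f(384,127),'L',f(192,320),'R',f(577,320),'slot front end',f(384,247),'chamfer front',f(384,240))
```

```text
355 ((472.7599182128906, -32.75221252441406), (31.765037536621094, 32.2100830078125), 96.24961853027344) ((472.5137023925781, -32.70528030395508), 17.20304298400879)
ring front [455.4 -31.3  99. ] L [471.6 -49.8  99. ] R [474.3 -15.6  99. ] slot front end [466.2 -32.2  99. ] chamfer front [465.6 -32.2  99. ]
```

Call:
arm_command:
  plan:
    - [-1,0,0,0.004,0]
    - [-1,0,0,0.003,0]
    - [-1,0,0,0.003,0]
    - [-1,0,0,0.002,0]
    - [-1,0,0,0,0]

```text
clock: 8.68
eef_pos: [471.9, -34.2, 130.9]
eef_rot: [3.141, -0.002, 3.063]
wrist_force: [-3.7, -0.3, -3.0]
finger_gap: 9.9
finger_force: 51.1
```

Run:
```python
from h import *
togo((472.6,-34.3,105),3.063)
```

```text
pos [471.9 -34.2 130.9] rot [ 3.1415e+00 -1.7000e-03  3.0628e+00] j6 -1.642 F [-3.7 -0.3 -3. ] M [0.1  0.87 0.  ] gap 9.9 ff 51.1 t 8.675
tool shift mm [-0.7 -0.1 25.9] roll -0.0002
```

The tip is 6 mm inside the keyway with a slight side push towards -x. I'll relieve that and press on, wiggling.

Call:
arm_command:
  plan:
    - [-1,0.0008,0,0.002,0]
    - [-1,0,0,0.003,0.06]
    - [-1,0,0,0.002,-0.12]
    - [-1,0,0,0.002,0.12]
    - [-1,0,0,0.002,-0.12]
    - [-1,0,0,0.002,0.06]
    - [-1,0,0,0,0]

```text
clock: 9.55
eef_pos: [471.9, -34.2, 118.4]
eef_rot: [-3.142, 0.0, 3.063]
wrist_force: [-0.8, 0.1, -1.9]
finger_gap: 9.6
finger_force: 51.2
```

Run:
```python
from h import *
togo((472.6,-34.3,105),3.063)
```

```text
pos [471.9 -34.2 118.4] rot [-3.1416e+00  5.0000e-04  3.0629e+00] j6 -1.642 F [-0.8  0.1 -1.9] M [0.05 0.2  0.07] gap 9.6 ff 51.2 t 9.55
tool shift mm [-0.7 -0.  13.4] roll -0.0001
```

Call:
arm_command:
  plan:
    - [-1,0,0,0.002,0.06]
    - [-1,0,0,0.002,-0.12]
    - [-1,0,0,0.002,0.12]
    - [-1,0,0,0.002,-0.12]
    - [-1,0,0,0.002,0.12]
    - [-1,0,0,0,-0.06]
    - [-1,0,0,0,0]

```text
clock: 10.42
eef_pos: [471.5, -34.3, 109.1]
eef_rot: [-3.141, -0.0, 3.065]
wrist_force: [-6.6, -0.1, 8.8]
finger_gap: 9.2
finger_force: 51.3
```

Run:
```python
from h import *
togo((472.6,-34.3,105),3.063)
```

```text
pos [471.5 -34.3 109.1] rot [-3.1413e+00 -2.0000e-04  3.0650e+00] j6 -1.644 F [-6.6 -0.1  8.8] M [-0.07  1.56 -0.01] gap 9.2 ff 51.3 t 10.425
tool shift mm [-1.1  0.1  4.1] roll 0.002
```

Call:
arm_command:
  plan:
    - [-1,0.0006,0,0.001,0.06]
    - [-1,0,0,0.001,-0.12]
    - [-1,0,0,0.001,0.12]
    - [-1,0,0,0.001,-0.12]
    - [-1,0,0,0.001,0.12]
    - [-1,0,0,0,-0.06]
    - [-1,0,0,0,0]

```text
clock: 11.3
eef_pos: [471.6, -34.2, 104.8]
eef_rot: [-3.141, 0.002, 3.065]
wrist_force: [-7.0, 0.3, 15.8]
finger_gap: 9.7
finger_force: 51.5
```

Run:
```python
from h import *
togo((472.6,-34.3,105),3.063)
```

```text
pos [471.6 -34.2 104.8] rot [-3.1414e+00  1.6000e-03  3.0651e+00] j6 -1.644 F [-7.   0.3 15.8] M [0.19 1.41 0.1 ] gap 9.7 ff 51.5 t 11.3
tool shift mm [-1.  -0.  -0.2] roll 0.0021
```

Call:
arm_command:
  plan:
    - [-1,0.0006,0,0.001,0.06]
    - [-1,0,0,0.0005,-0.12]
    - [-1,0,0,0,0.12]
    - [-1,0,0,0,-0.06]
    - [-1,0,0,0,0]

```text
clock: 11.92
eef_pos: [471.6, -34.2, 104.6]
eef_rot: [-3.141, 0.004, 3.065]
wrist_force: [-10.2, 1.4, 28.5]
finger_gap: 9.8
finger_force: 51.7
```

Run:
```python
from h import *
togo((472.6,-34.3,105),3.063)
c=shot('wrist')
cv2.imwrite('pics/w5c.png',cv2.resize(c['img'][180:280,257:390],None,fx=6,fy=6,interpolation=cv2.INTER_CUBIC))
```

```text
pos [471.6 -34.2 104.6] rot [-3.1413  0.0037  3.0651] j6 -1.644 F [-10.2   1.4  28.5] M [0.33 2.1  0.07] gap 9.8 ff 51.7 t 11.925
tool shift mm [-1.  -0.  -0.4] roll 0.0021
```

View pics/w5c.png

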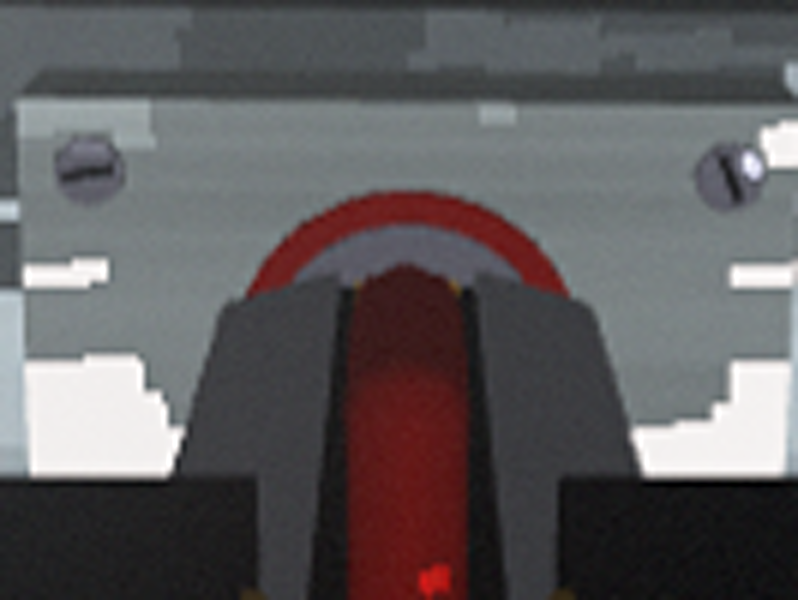

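The key is home: the collar is on the face, z=104.6 against an expected 105, and 1.5 mm more push gave no travel at 28 N. I'll ease the push slightly, then turn clockwise.

Call:
arm_command:
  plan:
    - [-1,0.0006,0,-0.0006,0]
    - [-1,0,0,0,0.1]
    - [-1,0,0,0,0.1]
    - [-1,0,0,0,0.1]
    - [-1,0,0,0,0.1]
    - [-1,0,0,0,0.1]
    - [-1,0,0,0,0.1]
    - [-1,0,0,0,0]

```text
clock: 12.98
eef_pos: [471.7, -33.6, 104.7]
eef_rot: [3.138, 0.004, 2.463]
wrist_force: [-1.8, 6.0, 17.6]
finger_gap: 10.0
finger_force: 51.5
```

Run:
```python
from h import *
togo((472.6,-34.3,105),3.063)
```

```text
pos [471.7 -33.6 104.7] rot [3.1379 0.0038 2.4627] j6 -1.042 F [-1.8  6.  17.6] M [1.25 0.27 0.02] gap 10.0 ff 51.5 t 12.975
tool shift mm [-1.1  0.  -0.3] roll -0.6003
```

Call:
arm_command:
  plan:
    - [-1,0.0003,0.0004,0,0.1]
    - [-1,0,0,0,0.1]
    - [-1,0,0,0,0.1]
    - [-1,0,0,0,0.1]
    - [-1,0,0,0,0.1]
    - [-1,0,0,0,0.1]
    - [-1,0,0,0,0.1]
    - [-1,0,0,0,0.1]
    - [-1,0,0,0,0.1]
    - [-1,0,0,0,0.1]
    - [-1,0,0,0,0.1]
    - [-1,0,0,0,0]
    - [-1,0,0,0,0]

```text
clock: 14.6
eef_pos: [472.7, -33.3, 104.8]
eef_rot: [3.134, -0.002, 1.364]
wrist_force: [6.1, 5.4, 11.6]
finger_gap: 9.7
finger_force: 51.4
```

Run:
```python
from h import *
togo((472.6,-34.3,105),3.063)
c=shot('wrist','w6.png')
t=shot('top')
cv2.imwrite('pics/t6.png',cv2.resize(t['img'][165:245,180:350],None,fx=4.6,fy=4.6,interpolation=cv2.INTER_CUBIC))
```

```text
pos [472.7 -33.3 104.8] rot [ 3.1338e+00 -1.8000e-03  1.3643e+00] j6 0.057 F [ 6.1  5.4 11.6] M [ 1.07 -1.4   0.21] gap 9.7 ff 51.4 t 14.6
tool shift mm [-1.1  0.1 -0.2] roll -1.6987
```

View pics/w6.png

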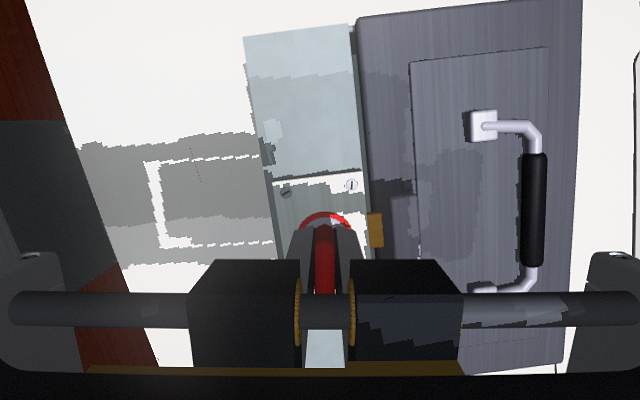

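The view shows the key turned, with the brass bolt at (376,230) beside the lock case. I've used my 10 pictures, so I check the bolt's extent by numbers.

Run:
```python
from h import *
a=-0.08
ex=np.array([np.cos(a),np.sin(a),0]);ey=np.array([-np.sin(a),np.cos(a),0])
L=np.array([472,-33.8,99])
c=load('wrist');i=c['img']
hsv=cv2.cvtColor(i,cv2.COLOR_BGR2HSV)
for v in (218,226,234,242):
    print(v,[(u,round(float((at_depth(c,u,v)-L)@ex)),round(float(at_depth(c,u,v)[2])),*map(int,hsv[v,u])) for u in range(360,412,3)])
m=(hsv[...,0]>12)&(hsv[...,0]<30)&(hsv[...,1]>110);m[:,:362]=0;m[:,400:]=0;m[:205]=0;m[255:]=0
v,u=np.nonzero(m);P=np.array([at_depth(c,x,y)-L for x,y in zip(u,v)])
print(len(u),'bolt box-x',np.percentile(P@ex,[2,50,98]).round(1),'box-y',np.percentile(P@ey,[2,98]).round(1),'z',np.percentile(P[:,2]+99,[2,50,98]).round(1))
```

```text
218 [(360, 23, 99, 15, 4, 243), (363, 24, 100, 10, 3, 245), (366, 26, 100, 90, 10, 128), (369, 28, 96, 19, 163, 119), (372, 30, 96, 19, 160, 118), (375, 32, 95, 19, 167, 116), (378, 33, 96, 18, 163, 117), (381, 35, 95, 18, 149, 99), (384, 38, 88, 116, 31, 57), (387, 40, 87, 126, 24, 54), (390, 42, 88, 110, 31, 49), (393, 42, 100, 123, 26, 87), (396, 43, 101, 117, 28, 100), (399, 45, 100, 120, 29, 98), (402, 47, 102, 120, 28, 101), (405, 48, 101, 123, 31, 99), (408, 50, 103, 118, 32, 96), (411, 52, 101, 124, 32, 118)]
226 [(360, 22, 100, 10, 3, 243), (363, 24, 99, 8, 4, 244), (366, 26, 99, 160, 4, 196), (369, 28, 95, 19, 160, 115), (372, 29, 96, 19, 161, 117), (375, 31, 97, 18, 171, 116), (378, 33, 95, 19, 167, 113), (381, 35, 95, 18, 166, 120), (384, 38, 88, 132, 26, 49), (387, 40, 88, 129, 32, 55), (390, 42, 89, 115, 29, 53), (393, 41, 100, 120, 20, 77), (396, 43, 101, 123, 28, 101), (399, 45, 102, 120, 29, 97), (402, 46, 101, 123, 30, 103), (405, 48, 102, 117, 28, 99), (408, 50, 101, 123, 29, 98), (411, 52, 101, 122, 30, 118)]
234 [(360, 21, 100, 8, 4, 244), (363, 23, 99, 6, 5, 248
[... 352 characters left out ...]
, 46, 101, 118, 31, 98), (405, 48, 101, 125, 31, 99), (408, 50, 101, 118, 29, 106), (411, 51, 102, 122, 30, 110)]
242 [(360, 21, 100, 10, 3, 249), (363, 23, 100, 10, 3, 243), (366, 24, 100, 100, 25, 122), (369, 27, 97, 19, 95, 121), (372, 29, 95, 18, 165, 113), (375, 30, 95, 18, 166, 112), (378, 32, 96, 18, 174, 113), (381, 34, 95, 18, 169, 113), (384, 37, 87, 0, 0, 39), (387, 39, 87, 137, 34, 52), (390, 41, 88, 120, 33, 54), (393, 43, 89, 129, 34, 52), (396, 42, 101, 108, 32, 97), (399, 44, 100, 120, 24, 95), (402, 46, 102, 125, 29, 96), (405, 47, 101, 120, 29, 96), (408, 49, 100, 125, 29, 98), (411, 51, 100, 125, 30, 93)]
514 bolt box-x [26.9 31.2 35.4] box-y [-9.2 11.7] z [93.1 95.8 97.1]
```

Call:
arm_command:
  plan:
    - [-1,0,0,0,0.04]
    - [-1,0,0,0,0.04]
    - [-1,0,0,0,0]

```text
clock: 15.08
eef_pos: [472.8, -33.3, 104.8]
eef_rot: [3.134, -0.002, 1.284]
wrist_force: [7.3, 5.2, 11.2]
finger_gap: 10.0
finger_force: 51.4
```

Run:
```python
from h import *
togo((472.6,-34.3,105),3.063)
```

```text
pos [472.8 -33.3 104.8] rot [ 3.1338e+00 -2.4000e-03  1.2839e+00] j6 0.138 F [ 7.3  5.2 11.2] M [ 1.1  -1.46  0.31] gap 10.0 ff 51.4 t 15.075
tool shift mm [-1.1  0.1 -0.2] roll -1.7791
```

The bolt tip stands about 6 mm clear of the strike, so it is drawn fully. The torque climbs from 0.21 to 0.31 N m with extra turn, so the cylinder is on its stop. I'm handing in.

```bash
python3 -c "
from h import *
print(ticket.sign_off())"
```

```text
the job is handed in; nothing more can be done
None
```

The red key is fully home and turned clockwise to its stop, with the bolt drawn about 6 mm clear of the strike; the gripper is still holding it there, and the job was handed in at about 15 s.

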